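# Clamp the whetstone with the quick-release jaw

## Robot

A 7-joint arm with a two-finger parallel gripper is mounted at the origin on the work surface. World frame = base frame: x ahead of the robot, y to its left, z up, the work surface at z = 0. Lengths are in m, angles in rad, forces in N, time in s.
With the tool pointing down it reaches from about 0.4 to 0.85 m from the base axis. Payload 4.5 kg.
Tool frame: the origin (TCP) lies midway between the tips of the shut fingers; the grasp point (between the pads) lies 19 mm behind it (arm.grasp_offset is the distance from the TCP to the grasp point, in m); y points along the fingers, z is the direction in which the jaws open and shut, and the axes are right-handed (so a half turn about y gives the same grasp; the last joint's range is limited). The gripper opens to 88 mm and grips with 3 to 60 N. Pads are 18 mm wide; open, the fingers measure 123 mm over their backs; the gripper's body (75 mm by 187 mm) begins 45 mm behind the grasp point.
Start: joints at [1.267, 0.689, -0.195, 1.565, 0.157, 0.902, -0.215], TCP at [0.207, -0.59, 0.239] pointing down, gripper open.
Joint ranges: [-3.01, 3.01], [-0.46, 2.08], [-1.47, 1.51], [0.13, 2.56], [-1, 4.14], [0.04, 2.09], [-2.66, 2.66]. Speed limits (rad/s): [2.57, 2.57, 3.14, 3.14, 3.14, 3.14, 3.14].

## Interface

Orientations are given as a 3x3 rotation matrix whose columns are the frame's x, y, z axes.
In Python, from cell import sensors, cams, arm gives the robot as it stands.
- The arm moves only by the tool jog_arm, never from a script. Its argument "targets" is a list of rows, each a list of 3 entries, a list of its own where there are three numbers: the shift along the tool's x, y, z in cm, then the turn, a rotation vector about the tool's x, y, z in degrees, then the closure, from -1 (fully open) to 1 (shut), so that 0 is half open. A call has 1 to 20 rows; each row is the pose to reach, as a shift and turn from the pose commanded when the call began, along the tool's axes at that moment; what a row does not reach only later rows make up. A row lasts 1/10 s, in which the tool goes at most 50 mm and 8.59 degrees, less where a joint would pass 70% of its speed; a pose out of reach is approached as far as the arm can. A call with a gripper value outside its range is refused whole. The fingers move at their own pace and stop on an object; "newtons" is the grip in N (left out, the last holds). Time passes only in rows, so rows that repeat a pose let the fingers close. It gives the time, the measured TCP pose, the force and the opening at its end, in the units of the state.
- sensors.read_state(): the state, without advancing time (a new reading comes with each control period).
- cams.snapshot(name): name is "scene" or "top" or "wrist"; returns the picture (480x640x3 uint8, red, green, blue); there is no depth.
- cams.camera_model(name): a dict with "camera_matrix" (3x3 intrinsics, pixels), "xyz" and "attitude" of the camera in the world. Camera axes: x right, y up, looking along -z (the intrinsics and any distortion apply to the point x, -y, -z); pixel columns grow to the right and rows downward; lengths in m; the calibration is good to about 2 mm. A picture is of the moment at which its call begins: read the wrist's pose just before it. camera_model takes no time and is no camera call; for the wrist camera it gives the pose at the moment of the call.
- arm.job_done(): hands the job in, once; it reports no verdict.
The state is a dict: "time": time; "joint_pos": joint angles; "dq": joint speeds; "effort": joint torques, N m; "tcp_pos": TCP position; "ee_rot": TCP orientation; "contact_force": force on the tool from outside, world axes, zero at the start; "moment": the same for the moment, N m; "gripper_width": opening from 0.0 (shut) to 1.0 (fully open).
Only numpy, scipy, OpenCV 4.12 (cv2) and the standard library are available. Lean on these libraries where they do the work, as an engineer would, in place of code of your own. Each camera call takes 0.05 s, during which the arm holds its last target.

## Task

Clamp the whetstone in its holder: with the fingertips press the sliding jaw's release button right down and, keeping it down the whole way, push the jaw along until the stone is tight against the fixed jaw and it goes no further. Then let the button spring up so that the jaw locks there, and draw the hand clear. Grasp and lift nothing, and leave the knife, dressing stone and bottle where they are.

Things in the scene. Friction and masses are not known exactly. Their poses are not given: they have to be found in the camera images.
- holder: Whetstone holder fixed to the bench: slotted steel channel, 60 mm wide, 385 long, its top 30 mm above the bench, on a 100 x 400 mm base plate. Origin on the bench on the channel's centre line; y runs along the channel from the fixed jaw to the sliding jaw, z up. The fixed jaw's rubber face is at y = -130 mm, looks to +y and stands 24 mm above the channel. Plate ends: y = -170 and +230 mm.
- jaw (a joint): Travel of the sliding jaw along the holder's -y, m: 0 wide open, grows as it closes. A rack locks it every 10 mm (about 1 mm play each way); it starts locked at 0, 0.01 or 0.02. Button down, it slides freely (under 1 N; 4 to 12 N more once it pushes the stone). Closed end of travel 0.0705 to 0.0715: the stone is tight between both jaws, and the last notch (0.070) locks it there when the button comes up.
- button (a joint): How far the release button is pressed down, m: 0 up (jaw locked), 0.008 fully down; the jaw is free from about 0.006. Spring force 5 N at first, 8 N fully down. It springs up when let go in a notch; between notches the rack keeps it down.
- button_top (a point): Centre of the release button's top: black ribbed pad, 42 mm (holder x) by 30 mm (holder y), on the grey carriage behind the sliding jaw and carried along by it. Top 46 mm above the bench when up; axes as the holder's. 1 mm past its -y edge the jaw's upright plate rises 8 mm above the unpressed button: a shoulder to push against. Its other sides are open; the deck is 9.5 mm below its top.
- jaw_face (a point): Middle of the sliding jaw's rubber face that meets the stone, looking to the holder's -y, 42 mm above the bench, at holder y = 145.5 mm minus the jaw's travel. The jaw plate is 66 mm wide and 13 mm thick, its top 54.5 mm above the bench. The button's centre is 29 mm behind this face (holder +y).
- stone_center (a point): Centre (half-way up) of the whetstone, a grey block of 75 x 205 x 30 mm (holder x, y, z), up to 1 kg, lying loose on the channel between the jaws, top 60 mm above the bench. At the start it is 6 to 32 mm from the fixed jaw and further from the sliding jaw. Its own y axis is its length. Fully home it is at y = -27.5 mm in the holder's frame.
- knife: Bystander: kitchen knife lying flat, wooden handle 115 x 24 x 18 mm and 186 mm blade, beside the holder. Origin at the handle's front end on the bench, blade along its +y.
- dresser: Bystander: small pale dressing stone, 35 x 70 x 26 mm, lying beside the holder. Origin at the centre of its underside.
- bottle: Bystander: pale translucent plastic water bottle, 60 mm across and 150 mm tall, standing beside the holder. Origin at the centre of its underside.
There are look-alikes about, which are no part of the job. There is more than one size of the part that bears stone_center; the job needs the middle-sized.

How it is judged:
By the outcome, as a careful person would: the job done as asked, in the order asked, and still so for the second after the job is handed in, with the robot touching nothing.
It also fails if it takes over 38 s, if anything falls off the work surface, if the arm or the gripper's body presses on something with over 40 N, if the wrist force passes 120 N, or if a joint passes its speed limit or range.

## Working session

There is one attempt and no reset: what is moved stays moved. The work goes in short steps, Python scripts to look and compute and a tool call to move; the robot and the scene stay as the last step left them, time stands still between calls to the robot, and variables do not carry over. Pictures are saved under pics/ and viewed, and the job is handed in when it is done.

Besides the shell and the picture viewer there is one more tool, called after "Emit:" as a command line: name --argument value ..., lists and objects as JSON in quotes. jog_arm: Moves the arm, as the interface text tells. Its arguments: {"type":"object","properties":{"targets":{"type":"array"},"newtons":{"type":"number"}},"required":["targets"]}

```bash
mkdir -p pics; python3 - <<'E'
from cell import sensors,cams,arm
import cv2
s=sensors.read_state()
print(s['time'],s['tcp_pos'],s['ee_rot'],s['gripper_width'],s['contact_force'])
for n in ['scene','top']:
    im=cams.snapshot(n); cv2.imwrite(f'pics/{n}0.png',im[:,:,::-1]); print(cams.camera_model(n))
E
ls
```

```text
0.0 [ 0.20687076 -0.58910451  0.23790964] [[-9.43448717e-01 -7.48758150e-04  3.31517657e-01]
 [-3.31518466e-01  1.66109675e-03 -9.43447268e-01]
 [ 1.55730928e-04 -9.99998340e-01 -1.81538675e-03]] 1.0009566144682096 [ 0.4683296  -1.17289585 -0.20466543]
{'camera_matrix': array([[448.30890133,   0.        , 323.85461419],
       [  0.        , 448.30890133, 239.9525398 ],
       [  0.        ,   0.        ,   1.        ]]), 'xyz': array([0.94931855, 0.25406095, 0.89224631]), 'attitude': array([[-0.52156882, -0.73741516,  0.42916762],
       [ 0.85318946, -0.44735067,  0.26822587],
       [-0.0058054 ,  0.50605954,  0.86247901]])}
{'camera_matrix': array([[538.10626891,   0.        , 318.25885685],
       [  0.        , 538.10626891, 240.97503661],
       [  0.        ,   0.        ,   1.        ]]), 'xyz': array([ 0.43369765, -0.04345987,  1.13642847]), 'attitude': array([[ 0.01799902,  0.99703592, -0.07480252],
       [-0.9995148 ,  0.01604065, -0.0266995 ],
       [-0.02542048,  0.0752468 ,  0.99684087]])}
pics
```

View pics/scene0.png

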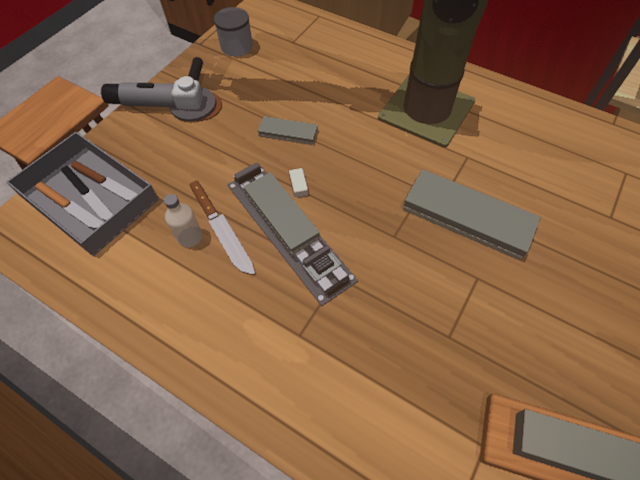

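View pics/top0.png

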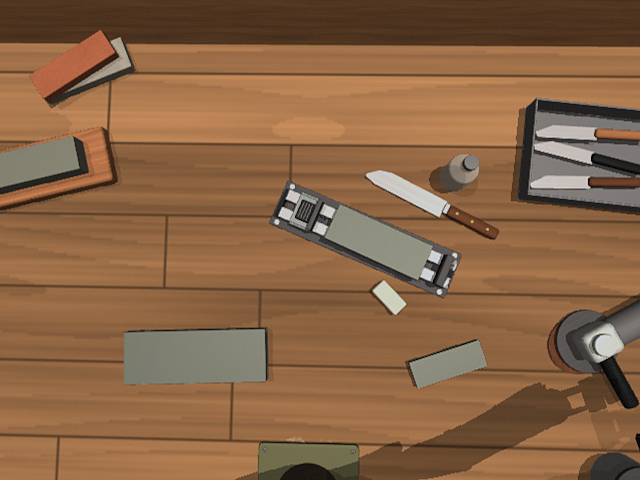

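The top view shows the holder running from (283,203), the button end, to (452,277), the fixed jaw. The stone sits in it at about (380,240). The knife, bottle and dresser are beside it. I'll zoom in to measure.

```bash
python3 - <<'E'
import cv2
im=cv2.imread('pics/top0.png'); c=im[170:310,260:470]; cv2.imwrite('pics/topz.png',cv2.resize(c,(800,533),interpolation=cv2.INTER_CUBIC))
im=cv2.imread('pics/scene0.png'); c=im[155:305,220:365]; cv2.imwrite('pics/scenez.png',cv2.resize(c,(580,600),interpolation=cv2.INTER_CUBIC))
E
```

```text
(no output)
```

View pics/topz.png

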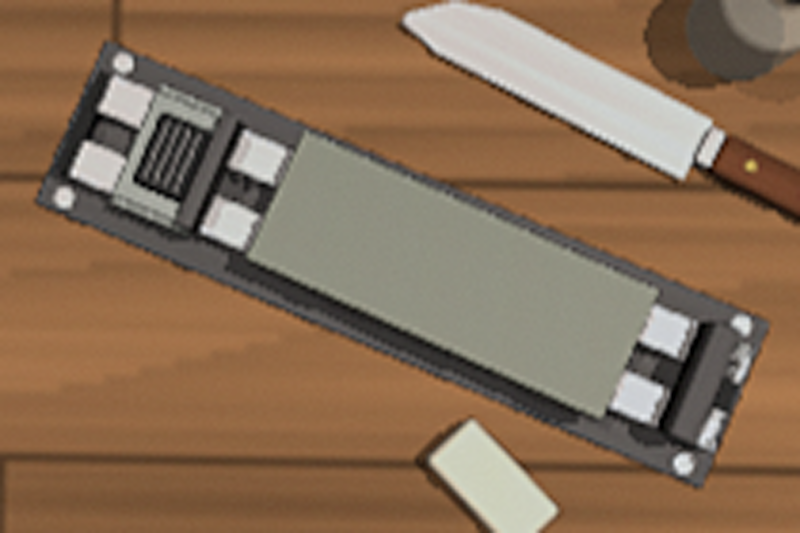

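View pics/scenez.png

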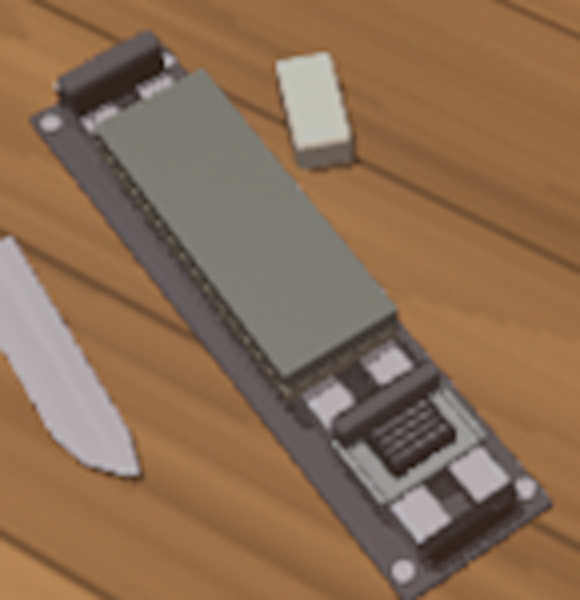

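```bash
cat > h.py <<'E'
import numpy as np
from cell import cams
def ray(n,u,v,z,M=None):
    M=M or cams.camera_model(n); K=M['camera_matrix']
    d=np.array([(u-K[0,2])/K[0,0],-(v-K[1,2])/K[1,1],-1]); d=np.array(M['attitude'])@d
    return M['xyz']+d*(z-M['xyz'][2])/d[2]
E
python3 - <<'E'
from h import *
T=lambda u,v,z:ray('top',260+u/3.81-.37,170+v/3.81-.37,z)
S=lambda u,v,z:ray('scene',220+u/4-.37,155+v/4-.37,z)
z=.006
P=[T(*p,z) for p in [(110,40),(38,203),(698,488),(768,320)]]
for p in P: print(p.round(4))
print([np.linalg.norm(P[i]-P[i-1]).round(4) for i in range(4)])
e1=(P[0]+P[1])/2;e2=(P[2]+P[3])/2
hy=(e1-e2)/np.linalg.norm(e1-e2); hx=np.array([hy[1],-hy[0],0])
org=(e1+e2)/2-hy*.03
org[2]=0
print('hy',hy,np.degrees(np.arctan2(hy[1],hy[0])),'org',org)
H=lambda p:(np.dot(p-org,hx).round(4),np.dot(p-org,hy).round(4))
print('button top',T(173,156,.046),H(T(173,156,.046)))
print('button scene',S(412,438,.046),H(S(412,438,.046)))
print('jaw plate top ends',[H(T(*p,.0545)) for p in [(225,122),(245,130),(180,228),(200,236)]])
print('fixed jaw top',[H(T(*p,.054)) for p in [(705,322),(735,335),(667,432),(695,448)]])
print('stone',[H(T(*p,.06)) for p in [(307,132),(657,292),(605,418),(248,258)]])
# scene corners plate
Q=[S(*p,z) for p in [(34,120),(405,598),(550,505)]]
print('scene plate',[H(q) for q in Q])
print('bottle cap',ray('top',470,162,.15),H(ray('top',470,162,.15)), H(ray('top',452,182,0)))
print('bottle scene', H(ray('scene',172,200,.15)))
E
```

```text
[0.6474 0.0525 0.006 ]
[0.5552 0.0906 0.006 ]
[ 0.4044 -0.2743  0.006 ]
[ 0.4968 -0.3124  0.006 ]
[np.float64(0.3947), np.float64(0.0997), np.float64(0.3948), np.float64(0.1)]
hy [0.38163393 0.92431355 0.        ] 67.56507122877974 org [ 0.51451809 -0.13863867  0.        ]
button top [0.57735731 0.01388329 0.046     ] (np.float64(-0.0001), np.float64(0.165))
button scene [0.58031656 0.01968067 0.046     ] (np.float64(0.0004), np.float64(0.1714))
jaw plate top ends [(np.float64(0.0267), np.float64(0.146)), (np.float64(0.0269), np.float64(0.1345)), (np.float64(-0.0348), np.float64(0.1453)), (np.float64(-0.0345), np.float64(0.1339))]
fixed jaw top [(np.float64(0.0291), np.float64(-0.128)), (np.float64(0.029), np.float64(-0.145)), (np.float64(-0.032), np.float64(-0.1319)), (np.float64(-0.0339), np.float64(-0.1485))]
stone [(np.float64(0.0382), np.float64(0.1035)), (np.float64(0.0329), np.float64(-0.0981)), (np.float64(-0.0386), np.float64(-0.0986)), (np.float64(-0.0355), np.float64(0.1056))]
scene plate [(np.float64(0.0469), np.float64(-0.1627)), (np.float64(0.0474), np.float64(0.2292)), (np.float64(-0.0479), np.float64(0.2321))]
bottle cap [ 0.65841623 -0.29459608  0.15      ] (np.float64(0.1925), np.float64(-0.0892)) (np.float64(0.1839), np.float64(-0.0929))
bottle scene (np.float64(0.1917), np.float64(-0.084))
```

Emit:
jog_arm --targets '[[[-2,0,-1.6],[0,-4,0],1],[[-5,0,-4],[0,-10,0],1],[[-9,0,-7],[0,-16,0],1],[[-13,0,-10],[0,-22,0],1],[[-17,0,-14],[0,-28,0],1],[[-21,0,-17],[0,-34,0],1],[[-25,0,-20],[0,-40,0],1],[[-29,0,-23.5],[0,-46,0],1],[[-33,0,-27],[0,-48.2,0],1],[[-37,0,-30],[0,-48.2,0],1],[[-41,1,-33],[0,-48.2,0],1],[[-45,2,-36.5],[0,-48.2,0],1],[[-48,3,-39],[0,-48.2,0],1],[[-51,3.8,-41.5],[0,-48.2,0],1],[[-53,3.8,-43.2],[0,-48.2,0],1],[[-54.5,3.8,-44.3],[0,-48.2,0],1],[[-55.1,3.8,-44.8],[0,-48.2,0],1],[[-55.1,3.8,-44.8],[0,-48.2,0],1],[[-55.1,3.8,-44.8],[0,-48.2,0],1]]' --newtons 20

```text
time: 2.0
tcp_pos: [0.5778, 0.0141, 0.2005]
ee_rot: [[-0.383, -0.001, 0.924], [-0.924, -0.001, -0.383], [0.002, -1.0, -0.001]]
contact_force: [0.2, -0.8, 0.8]
gripper_width: 0.001
```

```bash
python3 - <<'E'
from cell import sensors,cams,arm
import cv2,json,numpy as np
s=sensors.read_state()
print(s['time'],s['tcp_pos'],s['ee_rot'].round(4),s['gripper_width'],s['contact_force'],s['joint_pos'])
M=cams.camera_model('wrist');print(M)
im=cams.snapshot('wrist'); cv2.imwrite('pics/w1.png',im[:,:,::-1]);np.save('w1.npy',M,allow_pickle=True)
E
```

```text
2.0 [0.57779074 0.01406338 0.20048689] [[-3.831e-01 -1.200e-03  9.237e-01]
 [-9.237e-01 -1.300e-03 -3.831e-01]
 [ 1.700e-03 -1.000e+00 -6.000e-04]] 0.0010812593465103944 [ 0.20028924 -0.81127197  0.81613203] [ 0.09520091  0.68884443 -0.34188556  1.74527273  0.31508265  0.76314419
 -0.79765569]
{'camera_matrix': array([[367.57463919,   0.        , 317.5952527 ],
       [  0.        , 367.57463919, 238.35121298],
       [  0.        ,   0.        ,   1.        ]]), 'xyz': array([0.60656034, 0.08582777, 0.34685204]), 'attitude': array([[ 9.23640198e-01,  3.65540320e-01,  1.15191404e-01],
       [-3.83260707e-01,  8.81032788e-01,  2.77294893e-01],
       [-1.24939838e-04, -3.00269048e-01,  9.53854540e-01]])}
```

View pics/w1.png

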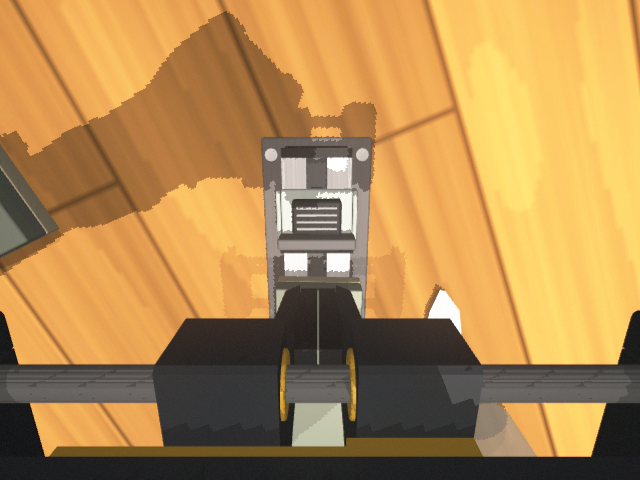

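The wrist view shows the button pad at about (317,216), with the jaw's upright plate just below it at rows 235-250. I'll zoom in for pixel edges.

```bash
python3 - <<'E'
import cv2
im=cv2.imread('pics/w1.png'); c=im[130:300,250:385]; cv2.imwrite('pics/w1z.png',cv2.resize(c,None,fx=3.5,fy=3.5,interpolation=cv2.INTER_CUBIC))
E
```

```text
(no output)
```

View pics/w1z.png

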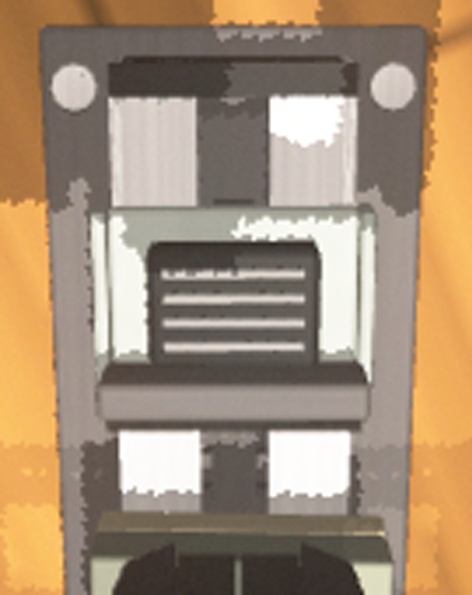

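```bash
python3 - <<'E'
from h import *
M=np.load('w1.npy',allow_pickle=True).item()
hy=np.array([.38163,.92431,0]);hx=np.array([hy[1],-hy[0],0]);org=np.array([.51452,-.13864,0])
W=lambda u,v,z:ray('wrist',250+u/3.5-.36,130+v/3.5-.36,z,M)
H=lambda p:((p-org)@hx,(p-org)@hy)
for n,p in dict(plateL=(42,28,.006),plateR=(428,28,.006),btnBL=(148,244,.046),btnBR=(321,244,.046),btnmid=(235,244,.046),jawbackL=(100,385,.0545),jawbackR=(370,385,.0545),jawfrontL=(97,424,.0545),jawfrontR=(367,424,.0545),boltL=(74,87,.006),boltR=(393,87,.006)).items():
    q=W(*p); print(n,q.round(4),np.round(H(q),4))
E
```

```text
plateL [0.5554 0.0932 0.006 ] [-0.0507  0.2299]
plateR [0.6465 0.0554 0.006 ] [0.048  0.2297]
btnBL [0.5636 0.0379 0.046 ] [-0.022   0.1819]
btnBR [0.6015 0.0222 0.046 ] [0.019  0.1818]
btnmid [0.5826 0.03   0.046 ] [-0.0014  0.1818]
jawbackL [0.5405 0.0124 0.0545] [-0.0337  0.1495]
jawbackR [ 0.5999 -0.0123  0.0545] [0.0307 0.1494]
jawfrontL [0.5357 0.0037 0.0545] [-0.0347  0.1396]
jawfrontR [ 0.5958 -0.0212  0.0545] [0.0303 0.1395]
boltL [0.5567 0.0767 0.006 ] [-0.0431  0.2151]
boltR [0.6331 0.045  0.006 ] [0.0395 0.215 ]
```

Jaw travel reads about 0.01, and the button's centre is near holder (-0.001, 0.166). I'll go down to just above it.

Emit:
jog_arm --targets '[[[0,1,-0.1],[0,0,0],1],[[0.1,3,-0.1],[0,0,0],1],[[0.1,6,-0.1],[0,0,0],1],[[0.1,9,-0.1],[0,0,0],1],[[0.1,11.5,-0.1],[0,0,0],1],[[0.1,13,-0.1],[0,0,0],1],[[0.1,14,-0.1],[0,0,0],1],[[0.1,14.2,-0.1],[0,0,0],1],[[0.1,14.2,-0.1],[0,0,0],1],[[0.1,14.2,-0.1],[0,0,0],1]]'

```text
time: 3.05
tcp_pos: [0.5778, 0.015, 0.0595]
ee_rot: [[-0.382, 0.002, 0.924], [-0.924, 0.0, -0.382], [-0.001, -1.0, 0.001]]
contact_force: [0.1, 0.5, 0.2]
gripper_width: 0.006
```

```bash
python3 - <<'E'
from cell import sensors,cams,arm
import cv2,numpy as np
s=sensors.read_state()
print(s['time'],s['tcp_pos'],s['contact_force'])
im=cams.snapshot('wrist')[:,:,::-1]
a=cams.snapshot('scene')[:,:,::-1][180:310,240:370]
o=np.zeros((520,800,3),np.uint8); o[:,:520]=cv2.resize(a,(520,520),interpolation=cv2.INTER_CUBIC)
o[:480,520:]=cv2.resize(im[90:330,250:390],(280,480),interpolation=cv2.INTER_CUBIC)
cv2.imwrite('pics/w2.png',o)
E
```

```text
3.05 [0.57780459 0.01496091 0.05950098] [0.1442898  0.54313167 0.21240043]
```

View pics/w2.png

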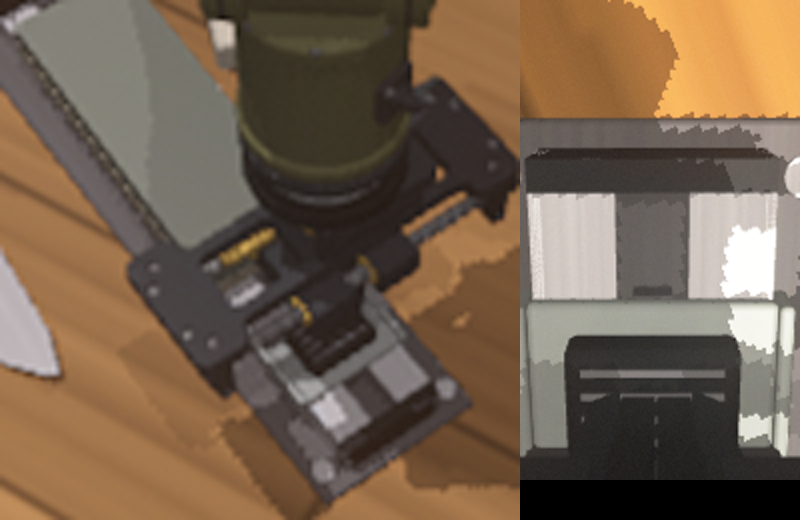

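The fingers are centred over the button, with two ribs still visible behind the tip. Next I press down gently.

Emit:
jog_arm --targets '[[[0,0.5,0],[0,0,0],1],[[0,1,0],[0,0,0],1],[[0,1.3,0],[0,0,0],1],[[0,1.5,0],[0,0,0],1],[[0,1.7,0],[0,0,0],1],[[0,1.9,0],[0,0,0],1],[[0,2.1,0],[0,0,0],1],[[0,2.2,0],[0,0,0],1],[[0,2.2,0],[0,0,0],1]]'

```text
time: 4.05
tcp_pos: [0.5776, 0.0161, 0.0384]
ee_rot: [[-0.381, 0.001, 0.925], [-0.925, 0.001, -0.381], [-0.001, -1.0, 0.001]]
contact_force: [-3.3, 1.3, 16.3]
gripper_width: 0.007
```

Emit:
jog_arm --targets '[[[0,0.1,0],[0,0,0],1],[[0,0.1,0],[0,0,0],1]]'

```text
time: 4.25
tcp_pos: [0.5778, 0.0166, 0.0382]
ee_rot: [[-0.381, 0.002, 0.925], [-0.925, 0.001, -0.381], [-0.002, -1.0, 0.002]]
contact_force: [-4.8, 2.2, 23.9]
gripper_width: 0.004
```

The button is bottomed out: z 0.038, and the force climbs with no further travel. Now I slide the jaw along.

Emit:
jog_arm --targets '[[[0.2,0,0],[0,0,0],1],[[0.5,0,0],[0,0,0],1],[[0.8,0,0],[0,0,0],1],[[1.1,0,0],[0,0,0],1],[[1.4,0,0],[0,0,0],1],[[1.7,0,0],[0,0,0],1],[[2,0,0],[0,0,0],1],[[2,0,0],[0,0,0],1]]'

```text
time: 5.05
tcp_pos: [0.57, -0.0024, 0.0383]
ee_rot: [[-0.381, 0.002, 0.924], [-0.924, 0.001, -0.381], [-0.001, -1.0, 0.002]]
contact_force: [-5.8, 1.2, 24.8]
gripper_width: 0.004
```

Emit:
jog_arm --targets '[[[0.3,0,0],[0,0,0],1],[[0.6,0,0],[0,0,0],1],[[0.9,0,0],[0,0,0],1],[[1.2,0,0],[0,0,0],1],[[1.5,0,0],[0,0,0],1],[[1.8,0,0],[0,0,0],1],[[2.1,0,0],[0,0,0],1],[[2.4,0,0],[0,0,0],1],[[2.7,0,0],[0,0,0],1],[[2.7,0,0],[0,0,0],1]]'

```text
time: 6.05
tcp_pos: [0.5609, -0.0245, 0.0383]
ee_rot: [[-0.379, 0.005, 0.925], [-0.925, 0.004, -0.379], [-0.006, -1.0, 0.003]]
contact_force: [-3.3, 5.5, 21.9]
gripper_width: 0.008
```

```bash
python3 - <<'E'
from cell import sensors,cams,arm
import cv2,numpy as np
s=sensors.read_state()
print(s['time'],s['tcp_pos'],s['contact_force'])
im=cams.snapshot('wrist')[:,:,::-1]
t=cams.snapshot('top')[:,:,::-1][170:310,260:470]
o=np.zeros((600,800,3),np.uint8); o[:280,:420]=cv2.resize(t,(420,280),interpolation=cv2.INTER_CUBIC)
o[:480,430:790]=cv2.resize(im[90:330,230:410],(360,480),interpolation=cv2.INTER_CUBIC)
cv2.imwrite('pics/w3.png',o)
E
```

```text
6.05 [ 0.56091588 -0.0245383   0.03826701] [-3.32385293  5.49630018 21.85302993]
```

View pics/w3.png

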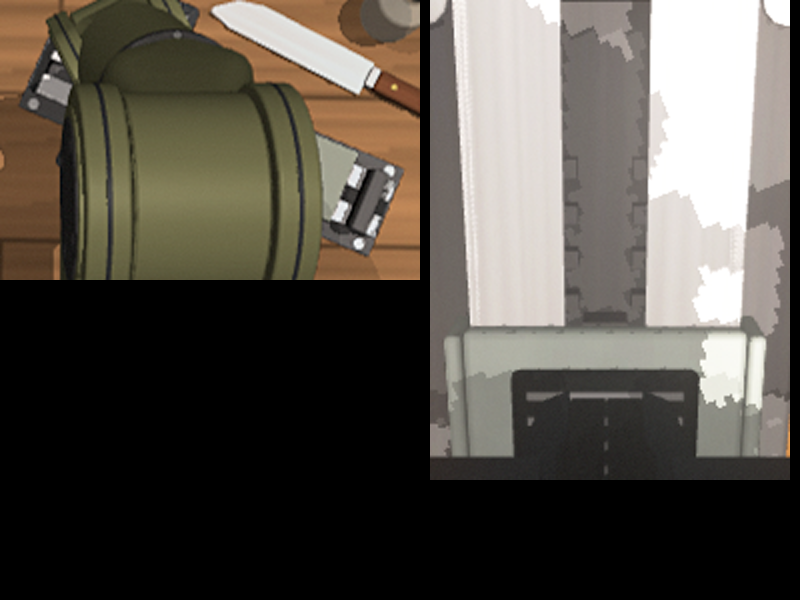

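Emit:
jog_arm --targets '[[[0.2,0,0],[0,0,0],1],[[0.4,0,0],[0,0,0],1],[[0.6,0,0],[0,0,0],1],[[0.8,0,0],[0,0,0],1],[[1,0,0],[0,0,0],1],[[1.2,0,0],[0,0,0],1],[[1.4,0,0],[0,0,0],1],[[1.4,0,0],[0,0,0],1]]'

```text
time: 6.95
tcp_pos: [0.5557, -0.0373, 0.0382]
ee_rot: [[-0.379, 0.005, 0.925], [-0.925, 0.005, -0.379], [-0.006, -1.0, 0.003]]
contact_force: [-3.8, 6.0, 23.1]
gripper_width: 0.005
```

Emit:
jog_arm --targets '[[[0.2,0,0],[0,0,0],1],[[0.3,0,0],[0,0,0],1],[[0.4,0,0],[0,0,0],1],[[0.5,0,0],[0,0,0],1],[[0.6,0,0],[0,0,0],1],[[0.6,0,0],[0,0,0],1]]'

```text
time: 7.55
tcp_pos: [0.5537, -0.0421, 0.0383]
ee_rot: [[-0.379, 0.005, 0.926], [-0.926, 0.006, -0.379], [-0.007, -1.0, 0.003]]
contact_force: [-2.7, 7.5, 23.6]
gripper_width: 0.008
```

Emit:
jog_arm --targets '[[[0.1,0,0],[0,0,0],1],[[0.2,0,0],[0,0,0],1],[[0.3,0,0],[0,0,0],1],[[0.4,0,0],[0,0,0],1],[[0.4,0,0],[0,0,0],1]]'

```text
time: 8.05
tcp_pos: [0.5536, -0.0422, 0.0383]
ee_rot: [[-0.376, 0.009, 0.927], [-0.927, 0.01, -0.376], [-0.013, -1.0, 0.004]]
contact_force: [-1.8, 12.5, 20.4]
gripper_width: 0.006
```

Emit:
jog_arm --targets '[[[0.1,0.05,0],[0,0,0],1],[[0.2,0.1,0],[0,0,0],1],[[0.3,0.1,0],[0,0,0],1],[[0.4,0.1,0],[0,0,0],1],[[0.5,0.1,0],[0,0,0],1],[[0.6,0.1,0],[0,0,0],1],[[0.6,0.1,0],[0,0,0],1]]'

```text
time: 8.75
tcp_pos: [0.5534, -0.0452, 0.0382]
ee_rot: [[-0.374, 0.013, 0.927], [-0.927, 0.014, -0.374], [-0.017, -1.0, 0.007]]
contact_force: [-1.4, 17.0, 25.2]
gripper_width: 0.003
```

```bash
python3 - <<'E'
from cell import sensors,cams,arm
import cv2,numpy as np
s=sensors.read_state()
print(s['time'],s['tcp_pos'],s['contact_force'])
t=cams.snapshot('top')[:,:,::-1][170:310,260:470]
a=cams.snapshot('scene')[:,:,::-1][150:310,210:370]
o=np.zeros((600,800,3),np.uint8); o[:267,:400]=cv2.resize(t,(400,267),interpolation=cv2.INTER_CUBIC)
o[:400,400:]=cv2.resize(a,(400,400),interpolation=cv2.INTER_CUBIC)
cv2.imwrite('pics/w4.png',o)
E
```

```text
8.75 [ 0.55341767 -0.04517695  0.03821445] [-1.36500064 17.02245918 25.21913625]
```

View pics/w4.png

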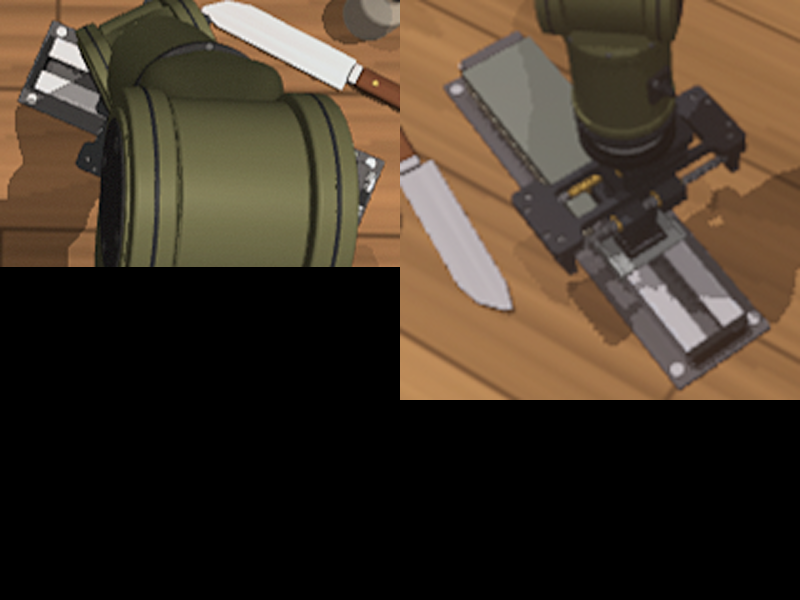

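Emit:
jog_arm --targets '[[[0.1,0,0],[0,0,0],1],[[0.2,0,0],[0,0,0],1],[[0.3,0,0],[0,0,0],1],[[0.4,0,0],[0,0,0],1],[[0.5,0,0],[0,0,0],1],[[0.6,0,0],[0,0,0],1],[[0.6,0,0],[0,0,0],1]]'

```text
time: 9.55
tcp_pos: [0.5532, -0.0472, 0.0383]
ee_rot: [[-0.372, 0.017, 0.928], [-0.928, 0.018, -0.372], [-0.023, -1.0, 0.009]]
contact_force: [2.0, 22.3, 22.7]
gripper_width: 0.01
```

The jaw has stalled: 21 N along the channel with no more travel, so it is tight. I'll ease the push part-way, raise the tip so the button springs up, then back off from the shoulder and lift clear.

Emit:
jog_arm --targets '[[[-0.2,0,0],[0,0,0],1],[[-0.4,0,0],[0,0,0],1],[[-0.4,-0.2,0],[0,0,0],1],[[-0.4,-0.4,0],[0,0,0],1],[[-0.4,-0.6,0],[0,0,0],1],[[-0.4,-0.8,0],[0,0,0],1],[[-0.4,-1,0],[0,0,0],1],[[-0.4,-1.2,0],[0,0,0],1],[[-0.4,-1.3,0],[0,0,0],1],[[-0.4,-1.3,0],[0,0,0],1]]'

```text
time: 10.55
tcp_pos: [0.5528, -0.0475, 0.0476]
ee_rot: [[-0.374, 0.012, 0.927], [-0.927, 0.014, -0.375], [-0.018, -1.0, 0.006]]
contact_force: [7.0, 15.7, -9.0]
gripper_width: 0.005
```

Emit:
jog_arm --targets '[[[-0.3,-0.1,0],[0,0,0],1],[[-0.6,-0.2,0],[0,0,0],1],[[-0.9,-0.2,0],[0,0,0],1],[[-1.2,-0.2,0],[0,0,0],1],[[-1.4,-0.3,0],[0,0,0],1],[[-1.4,-0.3,0],[0,0,0],1]]'

```text
time: 11.15
tcp_pos: [0.5519, -0.0456, 0.0507]
ee_rot: [[-0.382, -0.001, 0.924], [-0.924, -0.001, -0.382], [0.001, -1.0, -0.0]]
contact_force: [-0.1, -0.9, 0.0]
gripper_width: 0.008
```

Contact is gone. Next I lift and retract to look.

Emit:
jog_arm --targets '[[[-0.2,-1,0],[0,0,0],1],[[-0.5,-4,0],[0,0,0],1],[[-0.5,-8,0],[0,0,0],1],[[-0.5,-12,0],[0,0,0],1],[[-0.5,-15,0],[0,0,0],1],[[-4,-16,0],[0,0,0],1],[[-8,-16,0],[0,0,0],1],[[-12,-16,0],[0,0,0],1],[[-16,-16,0],[0,0,0],1],[[-20,-16,0],[0,0,0],1],[[-22,-16,0],[0,0,0],1],[[-22,-16,0],[0,0,0],1]]'

```text
time: 12.35
tcp_pos: [0.6363, 0.1627, 0.2113]
ee_rot: [[-0.377, 0.001, 0.926], [-0.926, 0.003, -0.377], [-0.003, -1.0, -0.001]]
contact_force: [-0.3, -0.4, 0.8]
gripper_width: 0.009
```

```bash
python3 - <<'E'
from cell import sensors,cams,arm
import cv2,numpy as np
s=sensors.read_state()
print(s['time'],s['tcp_pos'],s['contact_force'])
t=cams.snapshot('top')[:,:,::-1]; cv2.imwrite('pics/t5f.png',t)
t=t[170:310,260:470]
a=cams.snapshot('scene')[:,:,::-1]; cv2.imwrite('pics/s5f.png',a)
a=a[155:305,220:365]
cv2.imwrite('pics/t5.png',cv2.resize(t,(800,533),interpolation=cv2.INTER_CUBIC))
cv2.imwrite('pics/s5.png',cv2.resize(a,(580,600),interpolation=cv2.INTER_CUBIC))
E
```

```text
12.35 [0.63626198 0.16274155 0.21130389] [-0.27529143 -0.37304195  0.75359881]
```

View pics/t5.png

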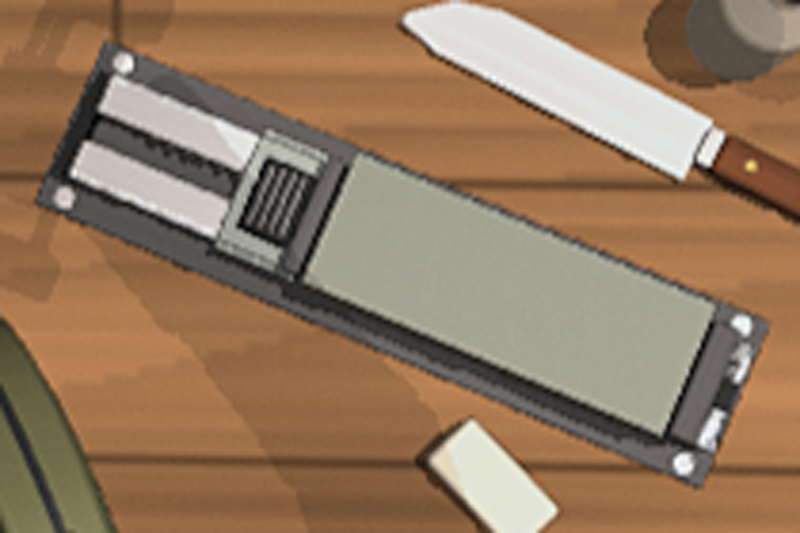

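View pics/s5.png

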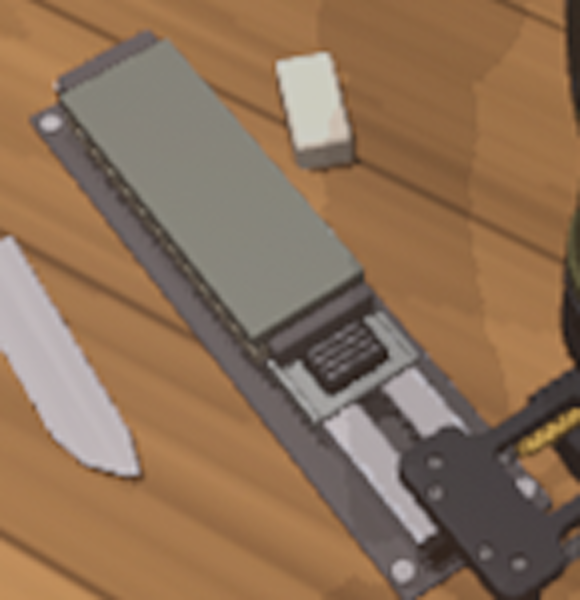

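Both views show no gap between the stone and either jaw, and the knife and dresser unmoved. I'll check the button height and jaw travel from the wrist view and the top image.

```bash
python3 - <<'E'
from h import *
import cv2
M=cams.camera_model('wrist')
im=cams.snapshot('wrist')[:,:,::-1]; cv2.imwrite('pics/w6.png',im);np.save('w6.npy',M,allow_pickle=True)
a=cv2.imread('pics/top0.png').astype(int);b=cv2.imread('pics/t5f.png').astype(int)
hy=np.array([.38163,.92431,0]);hx=np.array([hy[1],-hy[0],0]);org=np.array([.51452,-.13864,0])
T=lambda u,v,z:ray('top',260+u/3.81-.37,170+v/3.81-.37,z)
H=lambda p:(np.dot(p-org,hx).round(4),np.dot(p-org,hy).round(4))
print('button',H(T(279,201,.046)),'jaw',[H(T(*p,.0545)) for p in [(330,162),(350,167),(285,267),(300,277)]])
for n in('top','scene'):
    f={'top':('top0','t5f'),'scene':('scene0','s5f')}[n]
    A,B=[cv2.imread(f'pics/{x}.png').astype(int) for x in f]
    d=abs(A-B).max(2)
    for k,(x0,y0,x1,y1) in ({'knife':(360,165,500,240),'bottle':(445,150,482,192),'dresser':(368,276,410,318)} if n=='top' else {'knife':(188,178,236,276),'bottle':(160,192,204,250),'dresser':(287,166,310,198)}).items():
        print(n,k,(d[y0:y1,x0:x1]>40).sum())
E
```

```text
button (np.float64(0.0001), np.float64(0.1032)) jaw [(np.float64(0.029), np.float64(0.0862)), (np.float64(0.0308), np.float64(0.0754)), (np.float64(-0.0318), np.float64(0.086)), (np.float64(-0.0335), np.float64(0.0766))]
top knife 120
top bottle 0
top dresser 18
scene knife 2
scene bottle 0
scene dresser 1
```

View pics/w6.png

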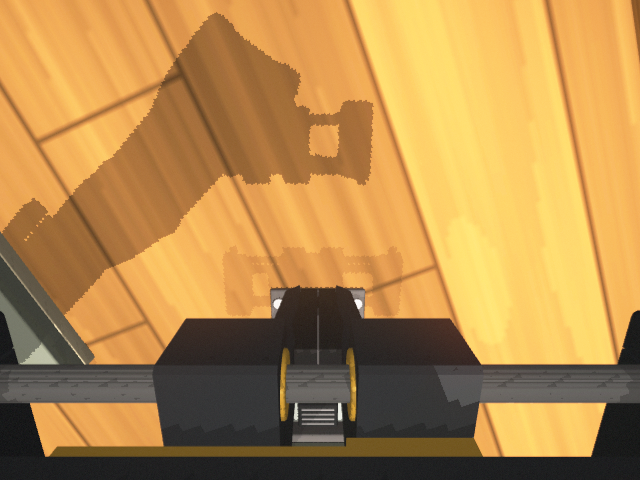

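The wrist camera now sees the holder only from behind the fingers, so it says nothing about the button. I'll compare button crops from before and after in the scene view instead.

```bash
python3 - <<'E'
import cv2,numpy as np
A=cv2.imread('pics/scene0.png');B=cv2.imread('pics/s5f.png')
f=lambda I,x,y:cv2.resize(I[y:y+44,x:x+44],(390,390),interpolation=cv2.INTER_CUBIC)
cv2.imwrite('pics/cmp.png',np.hstack([f(A,300,240),f(B,284,220)]))
E
```

```text
(no output)
```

View pics/cmp.png

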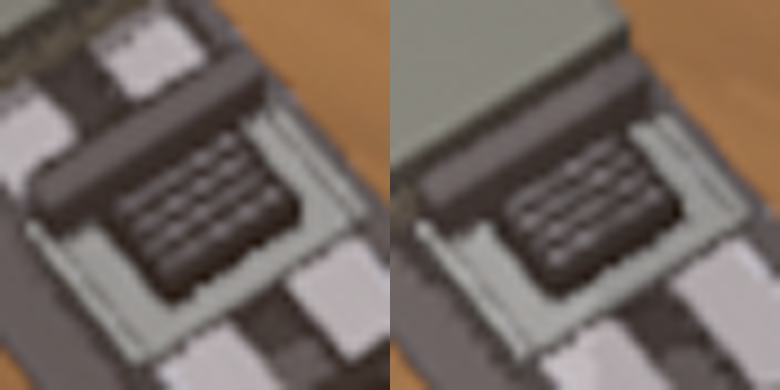

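The button's side wall and ribs look the same before and after, so it is up. I'm handing the job in.

```bash
python3 -c "
from cell import arm,sensors
print(sensors.read_state()['contact_force']);print(arm.job_done())"
```

```text
[ 0.34137857 -0.24810039 -0.02062881]
the job is handed in; nothing more can be done
None
```

The whetstone is clamped and the job is handed in, after about 12.5 s of the 38 s allowed.

With the shut fingertips I pressed the button to its stop and kept 16–25 N on it the whole way. I slid the jaw about 61 mm until it stalled at about 21 N along the channel. Then I eased the push part-way, let the button up, backed off from the shoulder and lifted clear.

**Last checks:**
- **Stone:** the top and scene pictures show no gap at either jaw.
- **Jaw travel:** the jaw face measures about 0.076 in the holder's y. That puts the travel at 0.070–0.071, within the camera's 2 mm accuracy.
- **Button:** it looks the same height as before pressing in the scene view. I judged this by eye; the wrist camera could not see it usefully, so I could not measure it.
- **Bystanders:** the bottle's pixels did not change at all. The dresser's changed only slightly, and so did the knife's in the scene view. The 120 changed pixels in the knife's top-view window are most likely the stone's corner moving within it, since the knife sits in the same place in the zoomed picture.
- **Contact:** the tool force was about zero at hand-in.

The first top and scene estimates of the button's position disagreed by about 6 mm, and the wrist view fell between them; I used the wrist and top estimates.

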